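# Check a bench vacuum pump's oil with its dip gauge

## Task

Take the dip gauge from its stand, lever the small hinged cover on the pump's slanting oil tube wide open with the gauge's flat blade end (not with the gripper), then slide the rod gently down the tube until its collar stops against the mouth. Draw the rod right out again and finish still holding the gauge in the gripper, motionless and level, with the rod's tip about 10 cm above the white reading card. Leave the cover open and do not knock the bottle, spool or screwdriver.

Things in the scene. Friction and masses are not known exactly. Their poses are not given: they have to be found in the camera images.
- gauge: Dip gauge, 285 mm long, about 0.2 kg, lying level in its stand. x runs along its axis to the rod tip, z is up. Origin on the axis, mid-handle. Black box handle x -50 to 50, 16 wide (y), 20 high (z): grip it here across y. Mass centre 10 to 15 mm to +x. Then steel shank 12 dia. to x=77, collar, rod (see gauge_collar, gauge_tip); at -x a blade (see gauge_blade). Axes shared by these points.
- gauge_tip (a point): Free end of the gauge's plain steel rod, at gauge x=195 mm on its axis. The rod is 9 mm in diameter from x=85 to 195, its last 10 mm tapered to 5.
- gauge_collar (a point): Centre of the collar's face that looks to the rod tip, at gauge x=85 mm on its axis. The collar is a steel disc 28 mm in diameter, from x=77 to 85.
- gauge_blade (a point): End of the gauge's flat steel blade, at gauge x=-90 mm on its axis. The blade runs from x=-50 to -90, 3 mm thick in gauge y, 12 wide in gauge z.
- stand: Fixed aluminium cradle, axes as the gauge lying in it (gauge axis 45 mm above the table; gauge origin up to 6 mm along x from the stand's). Origin on the table. Base plate x -65 to 135, 60 wide, 8 high. Two notched posts, 8 thick: at x=-43 (under the handle, 29 wide, top 43 high) and x=115 (under the rod, 22 wide, top 48.5). Lift the gauge straight up.
- pump: Fixed grey bench vacuum pump. Origin on the table under the centre of its oil case (120 in x, 80 in y, 152 high); the finned motor and its carrying handle (up to 196 high, within 25 mm of x=0) extend 225 mm to the pump's -y, on a base plate 130 wide to y=-250. The slanting oil tube leaves the +y face of the case.
- tube: Fixed aluminium oil tube on the pump, 125 mm long, bore 13 dia. (the rod is 9), outside 21; the last 14 mm flare to bore 22, outside 30 at the mouth. Origin at the mouth's centre, 150 mm above the table. z points out along the tube, rising 35 degrees above level towards the pump's +y; x is level, same as the pump's x; y points down and outwards.
- cover (a joint): Angle of the black flip cover on the tube's mouth: 0 shut, up to 2.1 rad open; may start up to 0.12 ajar. Stiff light hinge (0.03 N m), stays where left. 4 mm plate, 34 wide in tube y, hinged on a line parallel to tube y at tube x=-22, z=2. Shut, it spans tube x -22 to 16, then a lip (see cover_lip). Opening swings the lip out (+z) and over towards tube -x.
- cover_hinge (a point): Middle of the cover's hinge line (tube x=-22, y=0, z=2 mm).
- cover_lip (a point): Outer end of the cover's lip, middle of its underside, 54 mm from the hinge line. The lip is 20 mm wide in tube y, 4 thick; shut, it overhangs freely from tube x=16 to 32 mm with its underside at tube z=2 and empty space beneath (the tube's own flare reaches x=15).
- card: White reading card fixed flat on the table, 90 x 90 x 3 mm; origin under its centre.
- bottle: Bystander: white bottle, 44 diameter, 100 high, standing; origin under its centre.
- spool: Bystander: grey spool, 60 diameter, 30 high, lying flat; origin under its centre.
- screwdriver: Bystander: screwdriver lying on the table; origin beneath it.

How it is judged:
On the way, in this order (a step that is already met when the one before it is completed fails the run):
1. the blade end of the gauge lifts the cover's lip (cover past 0.3 rad with the blade's end within 35 mm of the lip's end) (value of joint cover above 0.3 rad and distance between gauge_blade and cover_lip below 0.035 m), for 0.05 s.
2. the cover is wide open (over 1.4 rad) (value of joint cover above 1.4 rad), for 0.2 s.
3. the rod is in the tube with its collar stopped against the mouth (within 3 mm along, 5 mm across, 4 degrees) (z of gauge_collar in the frame of tube between -0.004 and 0.003 m and x of gauge_collar in the frame of tube between -0.005 and 0.005 m and y of gauge_collar in the frame of tube between -0.005 and 0.005 m and angle between the x axis of gauge and the z axis of tube, either way round below 0.07 rad), for 0.2 s.
4. the rod is drawn right out (tip more than 20 mm out of the mouth) (z of gauge_tip in the frame of tube above 0.02 m), for 0.1 s.
At the end, for the whole second after the job is handed in: The gripper holds the gauge, which nothing else touches, at rest (under 20 mm/s) and level within 5.7 degrees, the rod tip over the card (within 45 mm of its centre seen from above) and 60 to 160 mm above the table; the cover is still open (over 1.4 rad) (angle between gauge's own x axis and vertical between 1.471 and 1.671 rad and horizontal distance between gauge_tip and card below 0.045 m and height (world z) of gauge_tip between 0.06 and 0.16 m and contact force between the fingers and gauge above 2 N and linear speed of gauge below 0.02 m/s and angular speed of gauge below 0.15 rad/s and value of joint cover above 1.4 rad and contact force between gauge and pump below 0.1 N and contact force between gauge and stand below 0.1 N and contact force between gauge and card below 0.1 N and contact force between gauge and bottle below 0.1 N and contact force between gauge and spool below 0.1 N and contact force between gauge and screwdriver below 0.1 N); the arm keeps its last pose, push and grip.
It fails at once if the gripper touches the cover (contact force between the arm and cover above 0.5 N).
It fails at once if the fingers touch the cover (contact force between the fingers and cover above 0.5 N).
It fails at once if the gauge is forced against the pump or tube (over 45 N) (contact force between gauge and pump above 45 N).
It fails at once if the bottle, spool or screwdriver is shifted by more than 30 mm (distance of any of bottle, spool, screwdriver from where it was at the start of the episode above 0.03 m).
It also fails if it takes over 58 s, if anything falls off the work surface, if the arm or the gripper's body presses on something with over 40 N, if the wrist force passes 120 N, or if a joint passes its speed limit or range.

## Robot

A 6-joint arm with a two-finger parallel gripper is mounted at the origin on the work surface. World frame = base frame: x ahead of the robot, y to its left, z up, the work surface at z = 0. Lengths are in m, angles in rad, forces in N, time in s.
With the tool pointing down it reaches from about 0.375 to 0.9 m from the base axis. Payload 3.1 kg.
Tool frame: the origin (TCP) lies at the centre of the arm's flange, where the gripper is bolted on; the fingertips stand 182 mm ahead of it and the grasp point (between the pads) lies 164 mm ahead of it; z points along the fingers, y is the line along which they close (so a half turn about z gives the same grasp; the last joint's range is limited). The gripper opens to 87 mm and grips with 3 to 60 N. Pads are 19 mm wide; open, the fingers measure 117 mm over their backs; the gripper's body (75 mm by 190 mm) begins 51 mm behind the grasp point.
Start: joints at [-1.496, 0.527, 1.433, -0, 1.181, -0.178], TCP at [0.156, -0.605, 0.405] pointing down, gripper open.
Joint ranges: [-3.08, 3.08], [-0.75, 2.2], [0.22, 2.44], [-1.43, 4.57], [0, 2.65], [-2.85, 2.85]. Speed limits (rad/s): [2.79, 2.79, 3.14, 3.14, 3.14, 3.14].

## Interface

Orientations are given as a unit quaternion [x, y, z, w].
In Python, from rig import * gives the robot as it stands.
- The arm moves only by the tool move_arm, never from a script. Its argument "commands" is a list that holds one entry, the list of rows, each a list of 6 numbers: the shift along the tool's x, y, z in units of 40 mm (1.0 is 40 mm), then the turn, a rotation vector about the tool's x, y, z in rad. A call has 1 to 12 rows; each row is the pose to reach, as a shift and turn from the pose commanded when the call began, along the tool's axes at that moment; what a row does not reach only later rows make up. A row lasts 1/8 s, in which the tool goes at most 62.5 mm and 10.7 degrees, less where a joint would pass 70% of its speed; a pose out of reach is approached as far as the arm can. A call with a gripper value outside its range is refused whole. "claw" is the closure, from -1 (fully open) to 1 (shut), so that 0 is half open, set as the call begins (left out, the last holds). The fingers move at their own pace and stop on an object; "squeeze" is the grip in N (left out, the last holds). Time passes only in rows, so rows that repeat a pose let the fingers close. It gives the time, the measured TCP pose, the force, the opening and the grip force at its end, in the units of the state.
- get_obs(): the state, without advancing time (a new reading comes with each control period).
- camera(name): name is "side" or "top"; returns a dict with "pixels" (400x640x3 uint8, blue, green, red), "range_z" (400x640 float32, m along the optical axis (not along the pixel's ray), 0 where there is no reading), "camera_matrix" (3x3 intrinsics, pixels), "D" ([k1, k2, p1, p2, k3] as OpenCV has them; the pictures are not rectified), "extrinsics" (4x4, takes a point from world to camera coordinates). Camera axes: x right, y up, looking along -z (the intrinsics and any distortion apply to the point x, -y, -z); pixel columns grow to the right and rows downward; lengths in m; the calibration is good to about 2 mm. A picture is of the moment at which its call begins.
- hand_in(): hands the job in; it is judged then, once.
The state is a dict: "time": time; "q": joint angles; "joint_velocities": joint speeds; "joint_torque": joint torques, N m; "position": TCP position; "tool_rot": TCP orientation; "ft_force": force on the tool from outside, world axes, zero at the start; "moment": the same for the moment, N m; "grip_width": finger opening in m; "grip_force": force on a finger pad.
Only numpy, scipy, OpenCV 4.12 (cv2) and the standard library are available. Lean on these libraries where they do the work, as an engineer would, in place of code of your own. Each camera call takes 0.05 s, during which the arm holds its last target. There are 200 camera calls.

## Working session

There is one attempt and no reset: what is moved stays moved. The work goes in short steps, Python scripts to look and compute and a tool call to move; the robot and the scene stay as the last step left them, time stands still between calls to the robot, and variables do not carry over. Pictures are saved under pics/ and viewed, at most 12 in all, crops included, and the job is handed in when it is done.

Besides the shell and the picture viewer there is one more tool, called by a JSON object that holds its "api" and its "payload", one argument or row to a line. move_arm: Moves the arm, as the interface text tells. Its arguments: {"type":"object","properties":{"commands":{"type":"array","items":{"type":"array","items":{"type":"array","items":{"type":"number"}}}},"claw":{"type":"number"},"squeeze":{"type":"number"}},"required":["commands"]}

```bash
mkdir -p pics; ls
python3 - <<'E'
from rig import *
import numpy as np,cv2
for n in("side","top"):
    c=camera(n); np.savez(f'pics/{n}0.npz',**c); cv2.imwrite(f'pics/{n}0.png',c["pixels"])
    print(n,c["camera_matrix"],c["D"],c["extrinsics"],(c["range_z"]>0).mean())
print(get_obs())
E
```

```text
pics
side [[460.39335131   0.         322.93801349]
 [  0.         460.39335131 200.50224878]
 [  0.           0.           1.        ]] [-0.07705603  0.          0.          0.          0.        ] [[-0.98257376 -0.18533263 -0.01416448  0.56664237]
 [ 0.10824942 -0.63251892  0.76694321 -0.12319856]
 [-0.1510989   0.75204497  0.64155864 -1.26945789]
 [ 0.          0.          0.          1.        ]] 0.99585546875
top [[391.97251374   0.         316.35960901]
 [  0.         391.97251374 195.35914942]
 [  0.           0.           1.        ]] [0.00920352 0.         0.         0.         0.        ] [[ 0.02706293 -0.99955723 -0.01236699  0.02035689]
 [ 0.99852387  0.026448    0.04744033 -0.54819583]
 [-0.04709224 -0.01363261  0.99879751 -1.08044468]
 [ 0.          0.          0.          1.        ]] 0.9960234375
{'time': 0.1, 'q': array([-1.49653249e+00,  5.28423151e-01,  1.43377197e+00,  9.09802300e-06,
        1.18138049e+00, -1.78529375e-01]), 'joint_velocities': array([ 7.67058907e-04, -1.94172135e-03, -2.05215703e-03,  6.03542637e-04,
       -1.35715742e-03,  1.95532667e-05]), 'joint_torque': array([-3.84861851e-04, -4.40986061e+01, -1.77151179e+01,  6.35441369e-02,
        5.33700536e-02, -4.35857635e-05]), 'position': array([ 0.15630757, -0.60482973,  0.40383913]), 'tool_rot': array([ 9.92022309e-01,  1.26058542e-01,  5.58661173e-05, -9.89912401e-04]), 'ft_force': array([ 0.06290921, -0.46945036,  0.5572714 ]), 'moment': array([-0.00353109, -0.04242426,  0.04915416]), 'grip_force': 0.0, 'grip_width': 0.08701430519571328}
```

View pics/top0.png

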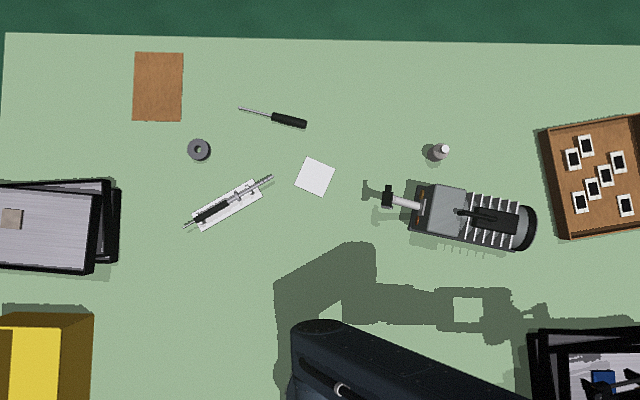

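View pics/side0.png

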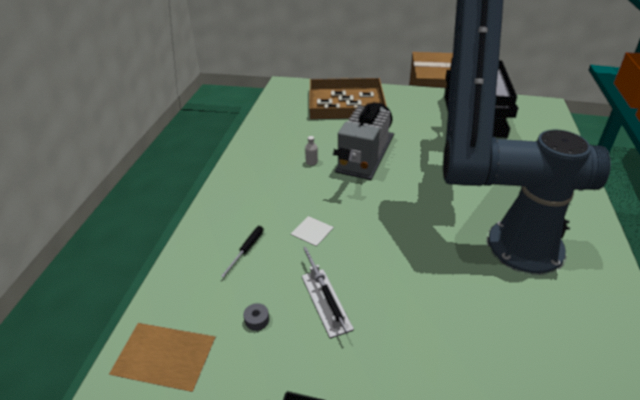

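The top view shows the gauge and stand at about (228,205) with the rod tip at about (272,177). The card is at (315,176) and the tube mouth with its black cover at about (388,196). The pump case is at (442,208) and the bottle at (440,150). The side view agrees with this. Next I'll turn these pixels into metric positions.

```bash
cat > h.py <<'E'
import numpy as np,cv2
def cloud(c):
    h,w=c["range_z"].shape; u,v=np.meshgrid(np.arange(w),np.arange(h))
    n=cv2.undistortPoints(np.stack([u,v],-1).reshape(-1,1,2).astype(float),c["camera_matrix"],c["D"]).reshape(h,w,2)
    d=c["range_z"]; p=np.stack([n[...,0]*d,-n[...,1]*d,-d],-1); E=c["extrinsics"]
    return (p-E[:3,3])@E[:3,:3]
def ray(c,u,v,z):
    n=cv2.undistortPoints(np.array([[[u,v]]],float),c["camera_matrix"],c["D"])[0,0];E=c["extrinsics"]
    o=-E[:3,:3].T@E[:3,3]; r=E[:3,:3].T@np.array([n[0],-n[1],-1]); return o+r*(z-o[2])/r[2]
def proj(c,P):
    E=c["extrinsics"];P=np.atleast_2d(P)@E[:3,:3].T+E[:3,3];P=P*[1,-1,-1]
    return cv2.projectPoints(P,np.zeros(3),np.zeros(3),c["camera_matrix"],c["D"])[0][:,0]
E
python3 - <<'E'
from h import *
t=dict(np.load('pics/top0.npz')); P=cloud(t); px=t["pixels"].astype(int)
s=dict(np.load('pics/side0.npz'))
print("table z",np.median(P[100:130,330:400,2]), np.median(cloud(s)[250:290,200:240,2]))
def blob(m,r):
    m=m.astype(np.uint8); k=np.zeros_like(m);k[r[1]:r[3],r[0]:r[2]]=1;m&=k
    n,l,st,c=cv2.connectedComponentsWithStats(m); i=1+np.argmax(st[1:,4]); return l==i,c[i]
mx=px.max(2);mn=px.min(2)
# card
m,c=blob((mn>190),(290,150,340,200)); print("card",c,ray(t,*c,.003),m.sum())
# stand plate & handle
w,_=blob((mn>170),(180,170,275,235)); r=cv2.minAreaRect(np.argwhere(w)[:,::-1].astype(np.float32)); print("stand rect",r)
b,c=blob((mx<70),(185,175,270,230)); r=cv2.minAreaRect(np.argwhere(b)[:,::-1].astype(np.float32)); print("handle",c,r,ray(t,*c,.055))
bp=np.array([ray(t,u,v,.055) for v,u in np.argwhere(b)]); 
cc=bp.mean(0);_,_,V=np.linalg.svd(bp-cc);print(V[0],np.ptp((bp-cc)@V[0]),np.ptp((bp-cc)@V[1]))
# pump: heights
case=(abs(P[...,2]-.152)<.006);case[:, :400]=0
m,c=blob(case,(405,170,480,250)); r=cv2.minAreaRect(np.argwhere(m)[:,::-1].astype(np.float32)); print("case",c,r,m.sum(),P[m].mean(0))
bx=cv2.boxPoints(r);print([ray(t,*q,.152).round(4) for q in bx])
cv,c=blob((mx<60),(370,170,408,225)); print("cover",c,cv.sum(),P[cv].mean(0),cv2.minAreaRect(np.argwhere(cv)[:,::-1].astype(np.float32)))
im=cv2.resize(t["pixels"][160:250,175:275],None,fx=6,fy=6,interpolation=2)
im2=cv2.resize(t["pixels"][165:255,365:485],None,fx=5,fy=5,interpolation=2)
im=im[:450];
cv2.imwrite('pics/c1.png',im);cv2.imwrite('pics/c2.png',im2)
sc=s["pixels"][90:190,300:400];cv2.imwrite('pics/c3.png',cv2.resize(sc,None,fx=6,fy=6,interpolation=2))
E
```

```text
table z -0.00035488431234921374 -0.0001993012727519253
card [314.3095723  176.42260692] [0.60126693 0.0423967  0.003     ] 982
stand rect ((231.2205810546875, 206.86761474609375), (13.033891677856445, 78.3748550415039), 59.03623962402344)
handle [210.5661157  211.19008264] ((210.76431274414062, 211.4012451171875), (7.661633491516113, 37.669700622558594), 61.38954162597656) [0.49542044 0.31728025 0.055     ]
[-5.28616511e-01  8.48860756e-01  6.07593578e-17] 0.1008096940248564 0.020787322709836957
case [445.73868706 210.20267686] ((445.84613037109375, 210.2692108154297), (33.14362335205078, 49.22514343261719), 11.309930801391602) 1569 [ 0.51333448 -0.28086949  0.15131407]
[array([ 0.4613, -0.2309,  0.152 ]), array([ 0.5788, -0.2526,  0.152 ]), array([ 0.565 , -0.3311,  0.152 ]), array([ 0.4479, -0.309 ,  0.152 ])]
cover [386.89637306 196.10362694] 193 [ 0.54349937 -0.13765737  0.15486784] ((387.02972412109375, 195.2029571533203), (10.447890281677246, 20.895780563354492), 5.7105937004089355)
```

View pics/c2.png

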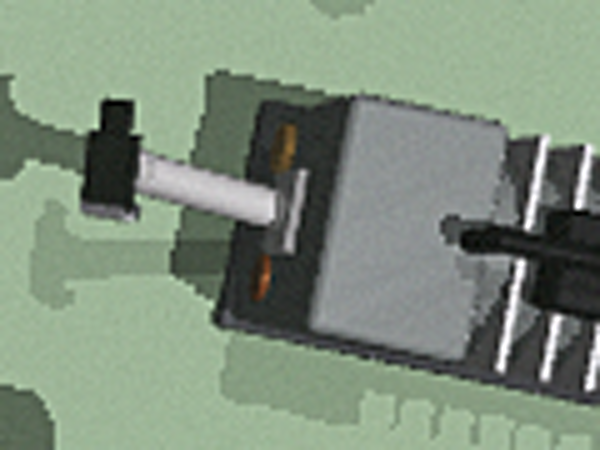

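View pics/c3.png

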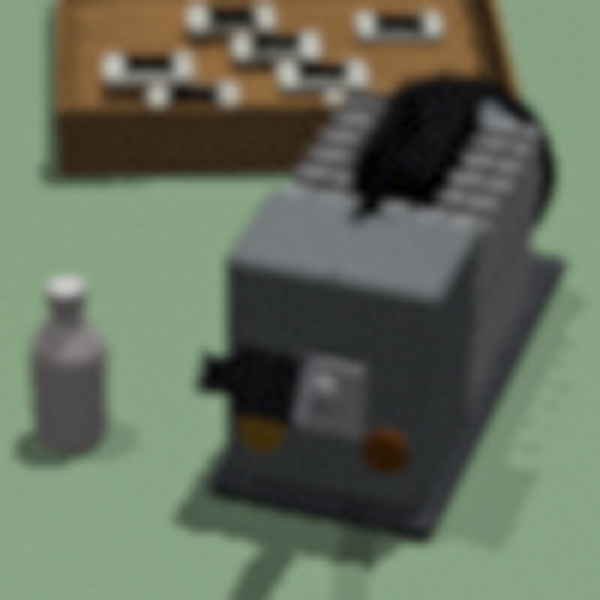

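View pics/c1.png

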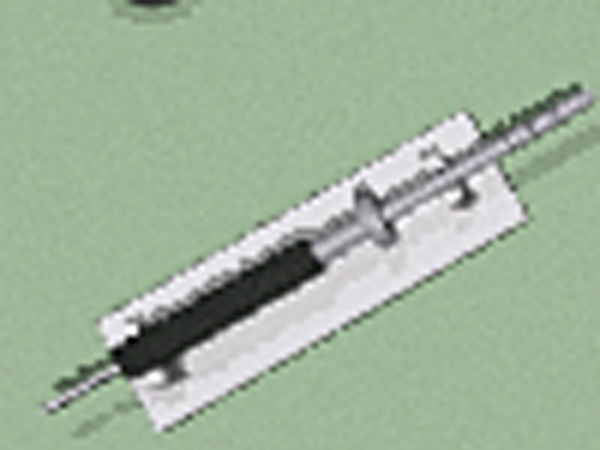

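c2 shows the cover's lip end near full-image (388.6,185) and the hinge end near (387,207). c3 shows the lip pointing left, which is world +x. c1 shows the blade end at (182.5,228) and the rod tip at (273.7,176).

Run:
```python
from h import *
t=dict(np.load('pics/top0.npz'));s=dict(np.load('pics/side0.npz'))
a=ray(t,182.5,228,.045);b=ray(t,273.7,175.8,.045);d=(b-a);print("gauge",a,b,np.linalg.norm(d),np.degrees(np.arctan2(d[1],d[0])),"origin",a+d/np.linalg.norm(d)*.09, b-d/np.linalg.norm(d)*.195)
print("handle c",ray(t,211.7,211.3,.055))
def axes(yaw):
    x=np.array([np.cos(yaw),np.sin(yaw),0]);o=np.array([-x[1],x[0],0]);c,q=np.cos(np.radians(35)),np.sin(np.radians(35))
    z=c*o+q*np.array([0,0,1]);return np.stack([x,np.cross(z,x),z])
R=axes(np.radians(-10.5));print(R)
O=np.array([.53,-.135,.15])
for n,c,r in(("top",t,(370,170,408,225)),("side",s,(325,140,352,165))):
    P=cloud(c);m=(c["pixels"].max(2)<(60 if n=="top" else 45));k=np.zeros_like(m);k[r[1]:r[3],r[0]:r[2]]=1;m&=k
    Q=(P[m]-O)@R.T*1000;print(n,m.sum(),"med",np.median(Q,0).round(1),"pct",np.percentile(Q,[3,97],axis=0).round(1))
    g=Q[np.abs(Q[:,2]-np.median(Q[:,2]))<6]
    A=np.c_[g[:,:2],np.ones(len(g))];print(np.linalg.lstsq(A,g[:,2],rcond=None)[0], len(g), g.min(0),g.max(0))
    # tube light
    if n=="top":
        m=(P[...,2]>.09)&(P[...,2]<.146)&(c["pixels"].min(2)>110);k[:]=0;k[185:215,392:420]=1;m&=k;Q=(P[m]-O)@R.T*1000;print("tube",m.sum())
        for lo in range(-110,0,15):
            q=Q[(Q[:,2]>lo)&(Q[:,2]<lo+15)]
            if len(q)>3:print(lo,len(q),q[:,0].min().round(1),q[:,0].max().round(1),q[:,1].min().round(1))
q=[ray(t,u,v,.155) for u,v in((388.6,185),(387,206.5))];print(q)
```

```text
gauge [0.44795887 0.39435258 0.045     ] [0.59608959 0.15196144 0.045     ] 0.2840707217756882 -58.56995117157197 origin [0.49489002 0.31755761 0.045     ] [0.49440544 0.31835054 0.045     ]
handle c [0.49520747 0.31421878 0.055     ]
[[ 0.98325491 -0.18223553  0.        ]
 [ 0.104526    0.56397185 -0.81915204]
 [ 0.1492786   0.80543527  0.57357644]]
top 193 med [13.1 -4.5  3.2] pct [[ -7.9 -20.3  -0.4]
 [ 38.8  11.8   6.9]]
[0.11502239 0.006592   1.62562553] 192 [ -9.09235459 -22.21615885  -1.52475063] [40.77881154 14.20871287  8.65548162]
tube 179
-110 26 0.9 19.5 -13.9
-95 29 1.4 19.0 -14.6
-80 32 1.2 19.1 -15.0
-65 33 1.0 20.1 -15.4
-50 32 1.3 20.1 -15.9
-35 26 0.7 19.7 -16.2
side 167 med [12.7 -2.8  4.8] pct [[  -6.7  -23.6 -135. ]
 [  52.3   19.5   10.6]]
[0.08726722 0.02418513 4.29443826] 135 [ -8.75731555 -18.80844698  -0.81341493] [36.69824921 15.11632107 10.63155112]
[array([ 0.57053627, -0.14131649,  0.155     ]), array([ 0.51832785, -0.13841554,  0.155     ])]
```

```bash
cat >> h.py <<'E'
from scipy.spatial.transform import Rotation as Ro, Slerp
def axes(yaw):
    x=np.array([np.cos(yaw),np.sin(yaw),0]);o=np.array([-x[1],x[0],0]);c,q=np.cos(np.radians(35)),np.sin(np.radians(35))
    z=c*o+q*np.array([0,0,1]);return np.stack([x,np.cross(z,x),z])
T=axes(np.radians(-10.5)).T; M=np.array([.539,-.1425,.150])   # tube axes (columns), mouth
def tb(x,y,z): return M+T@np.array([x,y,z])/1000
def rot(gx,gz):  # tool rotation for gauge x axis, gauge z: tool x=-gauge x, tool z=-gauge z
    gx=np.array(gx,float);gx/=np.linalg.norm(gx);tz=-np.array(gz,float);tz/=np.linalg.norm(tz);return Ro.from_matrix(np.c_[-gx,np.cross(tz,-gx),tz])
def lev(deg,pitch=0):
    y=np.radians(deg);return rot([np.cos(y),np.sin(y),0],[0,0,1])
def rows(st,way):  # way: list of (grasp point, Ro, n rows)
    p0=np.array(st["position"]);R0=Ro.from_quat(st["tool_rot"]);g=p0+R0.apply([0,0,.164]);R=R0;out=[]
    for G,Rt,n in way:
        sl=Slerp([0,1],Ro.concatenate([R,Rt]))
        for k in range(1,n+1):
            r=sl(k/n);gp=g+(np.array(G)-g)*k/n;p=gp-r.apply([0,0,.164])
            out.append(np.r_[R0.inv().apply(p-p0)/.04,(R0.inv()*r).as_rotvec()])
        g=np.array(G);R=Rt
    out=np.round(out,3);print("[["+",".join("["+",".join(f"{v:g}" for v in o)+"]" for o in out)+"]]");print("max step mm,deg",(40*np.linalg.norm(np.diff(out[:,:3],axis=0,prepend=np.zeros((1,3))),axis=1)).max())
E
python3 - <<'E'
from rig import *
from h import *
rows(get_obs(),[([.45,-.25,.30],lev(-115),8),([.56,-.05,.30],lev(-95),4)])
E
```

```text
[[[1.166,-0.844,-0.186,-0,-0,-0.11],[2.333,-1.689,-0.372,-0,-0,-0.22],[3.499,-2.533,-0.558,-0.001,-0,-0.331],[4.665,-3.378,-0.744,-0.001,-0.001,-0.441],[5.831,-4.222,-0.93,-0.001,-0.001,-0.551],[6.997,-5.066,-1.116,-0.001,-0.001,-0.661],[8.163,-5.911,-1.302,-0.001,-0.001,-0.771],[9.328,-6.755,-1.487,-0.002,-0.001,-0.882],[10.306,-7.794,-1.485,-0.002,-0.001,-0.969],[11.285,-8.832,-1.483,-0.002,-0.001,-1.056],[12.263,-9.87,-1.48,-0.002,-0.001,-1.143],[13.241,-10.909,-1.478,-0.001,-0.002,-1.231]]]
max step mm,deg 58.11037773066013
```

{"api": "move_arm", "payload": {
  "commands": [
    [[1.17,-0.84,-0.19,0,0,-0.11],[2.33,-1.69,-0.37,0,0,-0.22],[3.5,-2.53,-0.56,0,0,-0.33],[4.67,-3.38,-0.74,0,0,-0.44],[5.83,-4.22,-0.93,0,0,-0.55],[7.0,-5.07,-1.12,0,0,-0.66],[8.16,-5.91,-1.3,0,0,-0.77],[9.33,-6.76,-1.49,0,0,-0.88],[10.31,-7.79,-1.49,0,0,-0.97],[11.29,-8.83,-1.48,0,0,-1.06],[12.26,-9.87,-1.48,0,0,-1.14],[13.24,-10.91,-1.48,0,0,-1.23]]
  ],
  "claw": -1,
  "squeeze": 45
}}

```text
time: 1.6
position: [0.5605, -0.0483, 0.4636]
tool_rot: [0.737, 0.676, -0.0, -0.0]
ft_force: [0.8, -0.6, 0.5]
grip_width: 0.0864
grip_force: 0.0
```

Run:
```python
from rig import *
from h import *
s=get_obs();print(s["q"],s["position"])
rows(s,[([.495,.317,.13],lev(-58.6),9),([.495,.317,.13],lev(-58.6),3)])
```

```text
[-2.84554769e-01  3.78365201e-01  1.51904940e+00 -1.83699327e-04
  1.24481239e+00 -1.99419865e-01] [ 0.56049075 -0.04831084  0.46360702]
[[[0.996,-0.267,0.471,-0,-0,-0.07],[1.991,-0.534,0.943,-0,-0,-0.141],[2.987,-0.802,1.414,-0,-0,-0.211],[3.983,-1.069,1.885,-0,-0,-0.281],[4.978,-1.336,2.356,-0,-0,-0.352],[5.974,-1.603,2.828,-0,-0,-0.422],[6.97,-1.87,3.299,-0.001,-0,-0.492],[7.965,-2.137,3.77,-0.001,-0,-0.563],[8.961,-2.405,4.241,-0.001,-0,-0.633],[8.961,-2.405,4.241,-0.001,-0,-0.633],[8.961,-2.405,4.241,-0.001,-0,-0.633],[8.961,-2.405,4.241,-0.001,-0,-0.633]]]
max step mm,deg 45.36234561836504
```

{"api": "move_arm", "payload": {
  "commands": [
    [[1,-0.27,0.47,0,0,-0.07],[1.99,-0.53,0.94,0,0,-0.14],[2.99,-0.8,1.41,0,0,-0.21],[3.98,-1.07,1.89,0,0,-0.28],[4.98,-1.34,2.36,0,0,-0.35],[5.97,-1.6,2.83,0,0,-0.42],[6.97,-1.87,3.3,0,0,-0.49],[7.97,-2.14,3.77,0,0,-0.563],[8.96,-2.4,4.24,0,0,-0.633],[8.96,-2.4,4.24,0,0,-0.633]]
  ]
}}

```text
time: 2.85
position: [0.4943, 0.3174, 0.2924]
tool_rot: [0.489, 0.872, -0.001, -0.001]
ft_force: [0.1, -0.0, -0.2]
grip_width: 0.0871
grip_force: 0.0
```

Run:
```python
from rig import *
from h import *
s=get_obs();print(s["q"],s["position"],Ro.from_quat(s["tool_rot"]).as_matrix())
c=camera("top");S=camera("side")
im=cv2.resize(c["pixels"][140:260,160:300],None,fx=4,fy=4,interpolation=2);im2=cv2.resize(S["pixels"][215:355,265:395],(int(130*3.4),480),interpolation=2)
cv2.imwrite('pics/g1.png',np.hstack([im2,im])[:, :800])
rows(s,[([.495,.317,.046],lev(-58.6),4),([.495,.317,.046],lev(-58.6),2)])
```

```text
[ 3.80690030e-01  6.26023376e-01  1.62480914e+00  4.47572946e-04
  8.94487985e-01 -1.68595538e-01] [0.4943241  0.31744074 0.29240515] [[-5.21836776e-01  8.53037799e-01 -3.59060504e-03]
 [ 8.53044806e-01  5.21836596e-01 -1.06103341e-03]
 [ 9.68607512e-04 -3.61663323e-03 -9.99992991e-01]]
[[[-0.005,0.004,0.515,-0.001,-0,0],[-0.01,0.008,1.03,-0.002,-0,0],[-0.015,0.012,1.545,-0.003,-0.001,0.001],[-0.02,0.016,2.06,-0.004,-0.001,0.001],[-0.02,0.016,2.06,-0.004,-0.001,0.001],[-0.02,0.016,2.06,-0.004,-0.001,0.001]]]
max step mm,deg 20.60159217148035
```

View pics/g1.png

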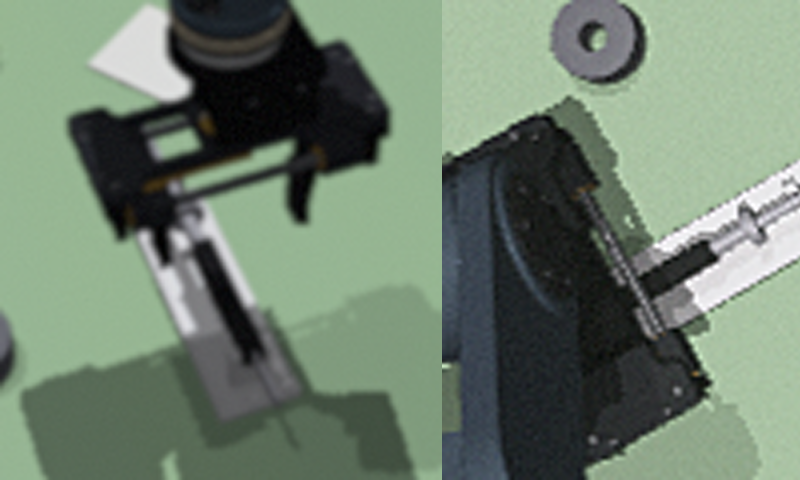

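The open fingers straddle the black handle squarely. The handle shows at about (695,270) in the right panel and (228,285) in the left. I'll descend and grip.

{"api": "move_arm", "payload": {
  "commands": [
    [[0,0,0.5,0,0,0],[0,0,1.03,0,0,0],[-0.01,0.01,1.55,0,0,0],[-0.02,0.02,2.06,0,0,0],[-0.02,0.02,2.06,0,0,0]]
  ]
}}

```text
time: 3.58
position: [0.4971, 0.3135, 0.2113]
tool_rot: [0.492, 0.871, -0.001, -0.001]
ft_force: [0.5, -0.3, 0.9]
grip_width: 0.0871
grip_force: 0.0
```

{"api": "move_arm", "payload": {
  "commands": [
    [[0,0,0,0,0,0],[0,0,0,0,0,0],[0,0,0,0,0,0],[0,0,0,0,0,0],[0,0,0,0,0,0],[0,0,0,0,0,0],[0,0,0,0,0,0]]
  ],
  "claw": 1,
  "squeeze": 45
}}

```text
time: 4.45
position: [0.4969, 0.3151, 0.2119]
tool_rot: [0.491, 0.871, -0.0, -0.0]
ft_force: [-0.3, -0.9, 0.2]
grip_width: 0.025
grip_force: 0.0
```

{"api": "move_arm", "payload": {
  "commands": [
    [[0,0,-0.3,0,0,0],[0,0,-0.8,0,0,0],[0,0,-1.6,0,0,0],[0,0,-2.6,0,0,0],[0,0,-3.6,0,0,0],[0,0,-3.6,0,0,0]]
  ]
}}

```text
time: 5.2
position: [0.4976, 0.3154, 0.3599]
tool_rot: [0.491, 0.871, 0.003, 0.002]
ft_force: [-0.6, 0.9, -3.3]
grip_width: 0.0157
grip_force: 45.0
```

Run:
```python
from rig import *
from h import *
s=get_obs();R=Ro.from_quat(s["tool_rot"]);print(s["position"],s["grip_width"],s["grip_force"],R.as_matrix().round(3));g=s["position"]+R.apply([0,0,.164]);print("grasp",g)
c=camera("top");S=camera("side");np.savez('pics/t1.npz',**c);np.savez('pics/s1.npz',**S)
for n,k in(("top",c),("side",S)):
    for X in(-.09,.085,.195): print(n,X,proj(k,g+R.apply([-X,0,0])).round(1))
u=proj(c,g)[0].astype(int);v=proj(S,g)[0].astype(int)
a=cv2.resize(c["pixels"][max(0,u[1]-70):u[1]+50,u[0]-65:u[0]+65],(400,370));b=cv2.resize(S["pixels"][v[1]-65:v[1]+55,v[0]-65:v[0]+65],(400,370))
print("origins",u[0]-65,max(0,u[1]-70),v-65)
cv2.imwrite('pics/g2.png',np.hstack([a,b]))
```

```text
[0.49763092 0.31544936 0.35985802] 0.015744821366331634 44.98922288417816 [[-0.519  0.855  0.007]
 [ 0.855  0.519  0.003]
 [-0.001  0.008 -1.   ]]
grasp [0.49882978 0.31593256 0.19586312]
top -0.09 [[160.2 228.5]]
top 0.085 [[226.  191.2]]
top 0.195 [[267.1 167.9]]
side -0.09 [[346.4 286.9]]
side 0.085 [[316.5 230.5]]
side 0.195 [[301.1 201.4]]
origins 129 139 [265 191]
```

View pics/g2.png

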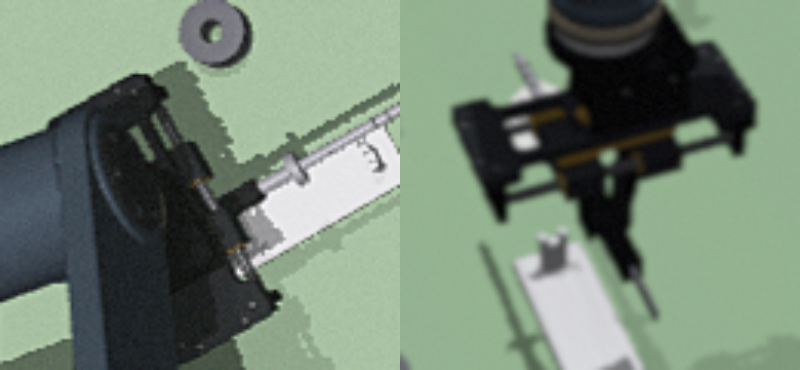

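The gauge is held, but the rod tip sits at about (303,209) in the side view against a predicted (301,201). That suggests it sits lower in the hand than planned, so I'll measure it.

```bash
cat >> h.py <<'E'
def gpts(c,g,R,w=18,lat=14):
    """cloud points in gauge frame (mm) near the nominal gauge"""
    P=(cloud(c)-g)@np.c_[-R.as_matrix()[:,0],R.as_matrix()[:,1],-R.as_matrix()[:,2]]
    return P*1000
E
python3 - <<'E'
from h import *
R=Ro.from_matrix(Ro.from_quat([.491,.871,.003,.002]).as_matrix());g=np.array([.4988,.3159,.1959])
for n in("t1","s1"):
    c=dict(np.load(f'pics/{n}.npz'));Q=gpts(c,g,R)
    for lo,hi in((-92,-55),(15,48),(52,75),(76,86),(90,140),(140,190),(180,205)):
        m=(Q[...,0]>lo)&(Q[...,0]<hi)&(abs(Q[...,1])<22)&(abs(Q[...,2])<40);q=Q[m]
        if len(q)>3:print(n,lo,hi,len(q),np.median(q,0).round(1),q.min(0).round(0),q.max(0).round(0))
E
```

```text
t1 15 48 95 [34.  -1.5 -2.7] [ 16.  -9. -22.] [48.  7.  1.]
t1 52 75 48 [62.7 -1.5 -8. ] [ 52.  -7. -12.] [75.  7.  0.]
t1 76 86 51 [81.1 -2.7 -4.8] [ 76. -14. -24.] [86. 12.  4.]
t1 90 140 81 [115.7  -1.2 -10.2] [ 90.  -5. -14.] [140.   4.  -5.]
t1 140 190 80 [164.4  -0.8 -10.4] [140.  -5. -16.] [190.   4.  -5.]
t1 180 205 17 [185.   -0.7 -10.2] [180.  -5. -13.] [192.   3.  -9.]
s1 -92 -55 69 [-64.1   0.7  -9.8] [-91.  -7. -21.] [-55.   8.  -2.]
s1 90 140 9 [136.1  -0.  -12.8] [131.  -3. -14.] [139.   5. -10.]
s1 140 190 44 [160.8   1.5 -12.1] [141.  -4. -16.] [186.   5.  -8.]
```

```bash
sed -i 's/\.164/L/g; s/^from scipy/L=.178\nfrom scipy/' h.py
cat >> h.py <<'E'
LV=rot(T[:,0],[0,0,1]); IN=rot(-T[:,2],-T[:,1])
def gp(s):
    R=Ro.from_quat(s["tool_rot"]);p=s["position"]+R.apply([0,0,L]);return p,R
def show(s):
    p,R=gp(s);f=lambda X:(T.T@(p+R.apply([-X,0,0])-M)*1000).round(1)
    print("t",s["time"],"g",p.round(4),"blade(tube)",f(-.09),"collar",f(.085),"tip",f(.195),"F",np.round(s["ft_force"],1),"w",s["grip_width"].round(4),"q",s["q"].round(2))
E
python3 - <<'E'
from rig import *
from h import *
s=get_obs();show(s)
rows(s,[(tb(150,0,-6)+[0,0,.12],LV,12)])
print("bottle",ray(dict(np.load('pics/top0.npz')),437,154,.03))
E
```

```text
Traceback (most recent call last):
  File "h.py", line 42, in show
    print("t",s["time"],"g",p.round(4),"blade(tube)",f(-.09),"collar",f(.085),"tip",f(.195),"F",np.round(s["ft_force"],1),"w",s["grip_width"].round(4),"q",s["q"].round(2))
                                                                                                                              ^^^^^^^^^^^^^^^^^^^^^
AttributeError: 'float' object has no attribute 'round'
```

```bash
sed -i 's/s\["grip_width"\].round(4)/round(s["grip_width"],4)/' h.py
python3 - <<'E'
from rig import *
from h import *
s=get_obs();show(s)
rows(s,[(tb(150,0,-6)+[0,0,.12],LV,12)])
print("bottle",ray(dict(np.load('pics/top0.npz')),437,154,.03))
E
```

```text
t 5.3 g [0.4963 0.3148 0.1781] blade(tube) [-185.3  269.   433.1] collar [-68.8 194.1 326.1] tip [  4.4 147.  258.8] F [ 0.8 -0.3 -1.8] w 0.0153 q [ 0.38  0.54  1.58 -0.    1.03 -0.17]
[[[-1.076,-0.192,-0.184,-0,-0,-0.07],[-2.153,-0.383,-0.369,-0,-0,-0.14],[-3.229,-0.575,-0.553,-0,-0,-0.211],[-4.306,-0.767,-0.737,-0,-0,-0.281],[-5.382,-0.959,-0.922,-0,-0,-0.351],[-6.458,-1.151,-1.106,-0,-0,-0.421],[-7.535,-1.342,-1.291,-0,-0,-0.491],[-8.611,-1.534,-1.475,-0,-0,-0.562],[-9.688,-1.726,-1.659,-0,-0,-0.632],[-10.764,-1.918,-1.844,-0,-0,-0.702],[-11.841,-2.109,-2.028,-0,-0,-0.772],[-12.917,-2.301,-2.212,-0,-0,-0.842]]]
max step mm,deg 44.3738481540648
bottle [ 0.66915699 -0.29349422  0.03      ]
```

{"api": "move_arm", "payload": {
  "commands": [
    [[-1.08,-0.19,-0.18,0,0,-0.07],[-2.15,-0.38,-0.37,0,0,-0.14],[-3.23,-0.58,-0.55,0,0,-0.21],[-4.31,-0.77,-0.74,0,0,-0.28],[-5.38,-0.96,-0.92,0,0,-0.35],[-6.46,-1.15,-1.11,0,0,-0.42],[-7.54,-1.34,-1.29,0,0,-0.49],[-8.61,-1.53,-1.48,0,0,-0.56],[-9.69,-1.73,-1.66,0,0,-0.63],[-10.76,-1.92,-1.84,0,0,-0.7],[-11.84,-2.11,-2.03,0,0,-0.77],[-12.92,-2.3,-2.21,0,0,-0.842]]
  ],
  "squeeze": 55
}}

```text
time: 6.8
position: [0.6862, -0.1758, 0.4414]
tool_rot: [0.091, 0.996, 0.001, -0.003]
ft_force: [0.3, 0.3, -1.9]
grip_width: 0.0154
grip_force: 55.0
```

Run:
```python
from rig import *
from h import *
s=get_obs();show(s)
rows(s,[(tb(150,0,-6)+[0,0,.03],LV,4),(tb(140,0,-6),LV,4),(tb(140,0,-6),LV,2)])
```

```text
t 6.8 g [ 0.6852 -0.1754  0.2634] blade(tube) [ 59.8 -96.7  60.6] collar [234.8 -95.7  60.2] tip [344.8 -95.1  60. ] F [ 0.3  0.3 -1.9] w 0.0154 q [-0.41  0.61  1.16  0.    1.38 -1.8 ]
[[[0.002,0.006,0.543,0,-0.001,0],[0.004,0.012,1.086,0.001,-0.003,0.001],[0.005,0.017,1.629,0.001,-0.004,0.001],[0.007,0.023,2.172,0.001,-0.006,0.002],[0.069,0.023,2.36,0.001,-0.006,0.002],[0.13,0.023,2.548,0.001,-0.006,0.002],[0.191,0.023,2.736,0.001,-0.006,0.002],[0.253,0.023,2.924,0.001,-0.006,0.002],[0.253,0.023,2.924,0.001,-0.006,0.002],[0.253,0.023,2.924,0.001,-0.006,0.002]]]
max step mm,deg 21.721473246536483
```

{"api": "move_arm", "payload": {
  "commands": [
    [[0,0,0.54,0,0,0],[0,0.01,1.09,0,0,0],[0,0.02,1.63,0,0,0],[0,0.02,2.17,0,-0.006,0],[0.07,0.02,2.36,0,-0.006,0],[0.13,0.02,2.55,0,-0.006,0],[0.19,0.02,2.74,0,-0.006,0],[0.25,0.02,2.92,0,-0.006,0],[0.25,0.02,2.92,0,-0.006,0],[0.25,0.02,2.92,0,-0.006,0]]
  ]
}}

```text
time: 8.05
position: [0.6767, -0.172, 0.328]
tool_rot: [0.092, 0.996, -0.0, 0.003]
ft_force: [0.1, -0.3, -1.6]
grip_width: 0.0155
grip_force: 55.0
```

Run:
```python
from rig import *
from h import *
s=get_obs();show(s)
c=camera("side");t=camera("top");np.savez('pics/s2.npz',**c);np.savez('pics/t2.npz',**t)
g,R=gp(s);print("pred blade",proj(c,g+R.apply([.09,0,0])),proj(t,g+R.apply([.09,0,0])))
for n,k in(("s",c),("t",t)):
    Q=gpts(k,g,R)
    for lo,hi in((-100,-80),(-80,-55),(-45,-20),(20,48),(52,75),(90,140),(140,190),(175,205)):
        m=(Q[...,0]>lo)&(Q[...,0]<hi)&(abs(Q[...,1])<12)&(abs(Q[...,2])<20);q=Q[m]
        if len(q)>3:print(n,lo,hi,len(q),np.median(q,0).round(1),q.min(0).round(0),q.max(0).round(0))
a=cv2.resize(c["pixels"][105:205,270:390],(480,400),interpolation=2);b=cv2.resize(t["pixels"][120:220,350:430],(320,400),interpolation=2)
cv2.imwrite('pics/l1.png',np.hstack([a,b]))
```

```text
t 8.05 g [ 0.6779 -0.1723  0.1501] blade(tube) [52.  -1.8 -3.6] collar [227.   -2.8  -2.9] tip [337.   -3.5  -2.5] F [ 0.1 -0.3 -1.6] w 0.0155 q [-0.41  0.71  1.3   0.    1.13 -1.8 ]
pred blade [[327.69558318 149.24264646]] [[394.32541284 177.61025694]]
s -100 -80 17 [-86.5   4.8   4.3] [-93.   0.  -3.] [-81.   7.   9.]
s -80 -55 27 [-67.4   3.6   2.9] [-80.  -2.  -3.] [-55.   8.  10.]
s -45 -20 59 [-32.1   9.2   7.9] [-44.  -7.  -7.] [-20.  12.  14.]
s 20 48 32 [34.2  8.9  1.3] [20.  3. -9.] [47. 12. 11.]
s 52 75 25 [64.6  7.1  1.2] [52. -0. -9.] [74. 11. 11.]
s 90 140 43 [113.4   3.9   3. ] [90. -4. -5.] [138.   8.   9.]
s 140 190 40 [162.6   3.7   3. ] [140.  -2.  -4.] [189.  10.   7.]
s 175 205 9 [181.7   3.7   0.9] [176.  -0.  -3.] [191.   7.   5.]
t 140 190 40 [175.    1.4   2.6] [155.  -4.  -2.] [189.   4.   6.]
t 175 205 20 [180.6   0.5   2.4] [175.  -4.  -2.] [189.   4.   5.]
```

View pics/l1.png

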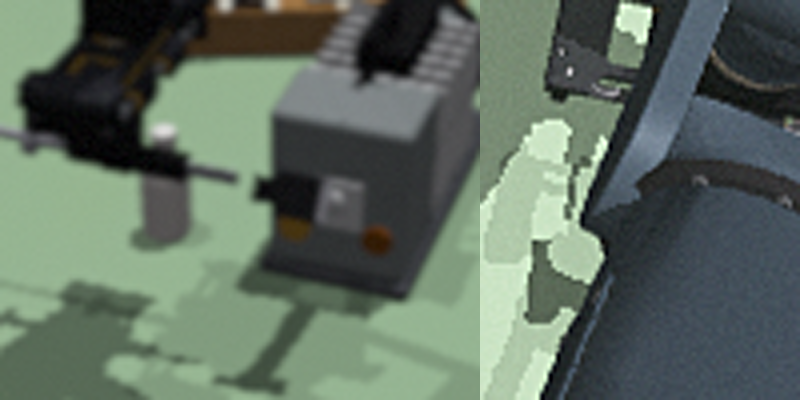

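The side crop shows the blade end at about (329.5,150) and the lip end at about (334,152), in line as planned. I'll slide it under the lip and lift.

Run:
```python
from rig import *
from h import *
s=get_obs();show(s)
rows(s,[(tb(132,1,-6),LV,2),(tb(108.5,1,-6),LV,5),(tb(108.5,1,-6),LV,2)])
```

```text
t 8.15 g [ 0.678  -0.1723  0.1501] blade(tube) [52.1 -1.8 -3.5] collar [227.1  -2.9  -2.9] tip [337.1  -3.6  -2.5] F [-1.   0.1 -1.6] w 0.0156 q [-0.41  0.71  1.3   0.    1.13 -1.8 ]
[[[0.11,-0.005,0.054,-0,0.004,-0],[0.221,-0.01,0.108,-0,0.007,-0],[0.338,-0.01,0.107,-0,0.007,-0],[0.456,-0.01,0.106,-0,0.007,-0],[0.573,-0.01,0.106,-0,0.007,-0],[0.691,-0.01,0.105,-0,0.007,-0],[0.808,-0.011,0.104,-0,0.007,-0],[0.808,-0.011,0.104,-0,0.007,-0],[0.808,-0.011,0.104,-0,0.007,-0]]]
max step mm,deg 4.941578695113536
```

{"api": "move_arm", "payload": {
  "commands": [
    [[0.11,0,0.05,0,0.004,0],[0.22,-0.01,0.11,0,0.007,0],[0.34,-0.01,0.11,0,0.007,0],[0.46,-0.01,0.11,0,0.007,0],[0.57,-0.01,0.11,0,0.007,0],[0.69,-0.01,0.11,0,0.007,0],[0.81,-0.01,0.11,0,0.007,0],[0.81,-0.01,0.11,0,0.007,0]]
  ]
}}

```text
time: 9.15
position: [0.6445, -0.1664, 0.3232]
tool_rot: [0.092, 0.996, -0.0, -0.0]
ft_force: [0.2, 0.3, -1.4]
grip_width: 0.0153
grip_force: 55.0
```

Run:
```python
from rig import *
from h import *
s=get_obs();show(s)
c=camera("side");a=cv2.resize(c["pixels"][120:180,300:390],(720,480),interpolation=2);cv2.imwrite('pics/l2.png',a)
rows(s,[(tb(108,1,25),LV,5),(tb(108,1,25),LV,1),(tb(61,1,26),LV,5),(tb(61,1,26),LV,1)])
```

```text
t 9.15 g [ 0.6444 -0.1664  0.1452] blade(tube) [18.   1.5 -6.2] collar [193.    1.5  -6.3] tip [303.    1.5  -6.4] F [ 0.2  0.3 -1.4] w 0.0153 q [-0.42  0.67  1.4  -0.    1.07 -1.81]
[[[0.001,0.127,-0.092,-0,-0,-0],[0.001,0.253,-0.183,-0,-0,-0],[0.002,0.38,-0.275,-0,-0,-0],[0.002,0.507,-0.367,-0,-0,-0],[0.003,0.633,-0.458,-0,-0,-0.001],[0.003,0.633,-0.458,-0,-0,-0.001],[0.238,0.637,-0.461,-0,-0,-0.001],[0.473,0.641,-0.464,-0,-0,-0.001],[0.708,0.645,-0.467,-0,-0,-0.001],[0.943,0.649,-0.469,-0,-0,-0.001],[1.178,0.653,-0.472,-0,-0,-0.001],[1.178,0.653,-0.472,-0,-0,-0.001]]]
max step mm,deg 9.402127418834528
```

View pics/l2.png

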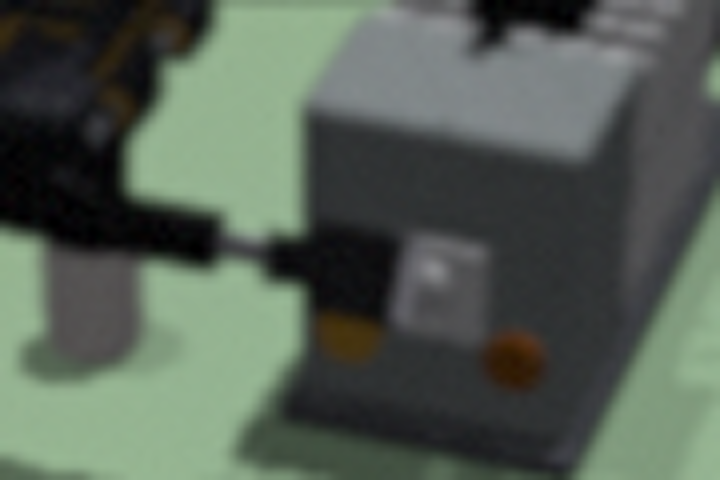

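The blade passes behind, that is under, the lip at about (270,250) in the crop, with no contact force. I'll lift and sweep.

{"api": "move_arm", "payload": {
  "commands": [
    [[0,0.12,-0.09,0,0,0],[0,0.25,-0.18,0,0,0],[0,0.38,-0.27,0,0,0],[0,0.5,-0.36,0,0,0],[0,0.63,-0.46,0,0,0],[0,0.63,-0.46,0,0,0],[0.24,0.64,-0.46,0,0,0],[0.47,0.64,-0.46,0,0,0],[0.71,0.65,-0.47,0,0,0],[0.94,0.65,-0.47,0,0,0],[1.18,0.65,-0.47,0,0,0],[1.18,0.65,-0.47,0,0,0]]
  ]
}}

```text
time: 10.7
position: [0.6018, -0.1319, 0.3417]
tool_rot: [0.092, 0.996, 0.0, -0.002]
ft_force: [0.9, -0.2, -1.9]
grip_width: 0.0155
grip_force: 55.0
```

Run:
```python
from rig import *
from h import *
s=get_obs();show(s)
c=camera("side");a=cv2.resize(c["pixels"][120:180,300:390],(720,480),interpolation=2);cv2.imwrite('pics/l3.png',a)
rows(s,[(tb(110,1,30),LV,3),(tb(180,-80,60),LV,4)])
```

```text
t 10.7 g [ 0.6011 -0.1317  0.1637] blade(tube) [-30.9   1.1  26. ] collar [144.1   1.6  25.6] tip [254.1   1.9  25.3] F [ 0.9 -0.2 -1.9] w 0.0155 q [-0.4   0.59  1.51 -0.    1.04 -1.78]
[[[-0.418,0.028,-0.024,0,-0.001,-0],[-0.837,0.056,-0.048,0,-0.003,-0],[-1.255,0.084,-0.072,0,-0.004,-0.001],[-1.69,-0.052,-0.596,0,-0.004,-0.001],[-2.126,-0.189,-1.12,0,-0.004,-0.001],[-2.562,-0.325,-1.644,0,-0.004,-0.001],[-2.997,-0.461,-2.168,0,-0.004,-0.001]]]
max step mm,deg 27.811968646609685
```

View pics/l3.png

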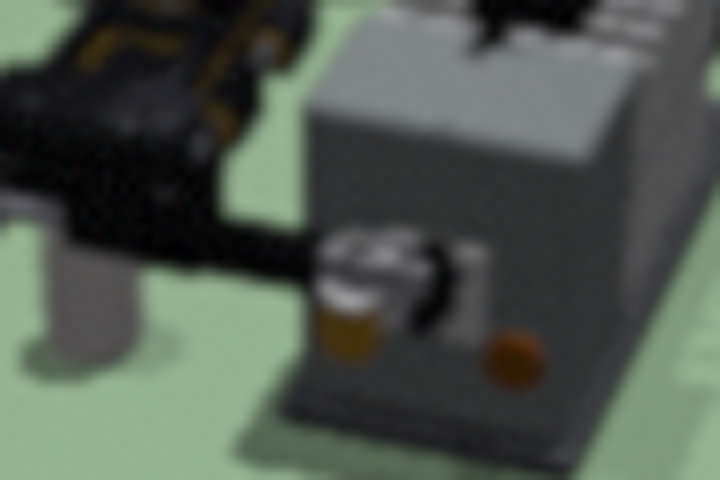

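The cover has swung over (black, edge-on at about (435,285) in the crop) and the mouth is clear at about (375,265). I'll retreat and turn the gauge.

{"api": "move_arm", "payload": {
  "commands": [
    [[-0.42,0.03,-0.02,0,0,0],[-0.84,0.06,-0.05,0,0,0],[-1.26,0.08,-0.07,0,0,0],[-1.69,-0.05,-0.6,0,0,0],[-2.13,-0.19,-1.12,0,0,0],[-2.56,-0.33,-1.64,0,0,0],[-3.0,-0.46,-2.17,0,0,0]]
  ]
}}

```text
time: 11.62
position: [0.7178, -0.1725, 0.4282]
tool_rot: [0.092, 0.996, 0.0, -0.002]
ft_force: [-0.3, -0.7, -2.7]
grip_width: 0.0154
grip_force: 55.0
```

Run:
```python
from rig import *
from h import *
s=get_obs();show(s)
rows(s,[(tb(60,-60,280),LV,5),(tb(60,-60,280),LV,0)][:1])
s2=dict(s);s2["position"]=tb(60,-60,280)-LV.apply([0,0,L]);s2["tool_rot"]=LV.as_quat()
rows(s2,[(tb(0,-20,290),IN,12)])
```

```text
t 11.625 g [ 0.717  -0.1723  0.2502] blade(tube) [ 90.5 -80.6  60.3] collar [265.5 -80.   59.8] tip [375.5 -79.6  59.5] F [-0.3 -0.7 -2.7] w 0.0154 q [-0.39  0.67  1.08 -0.    1.39 -1.77]
[[[0.609,0.959,-0.545,0,-0.001,-0],[1.218,1.918,-1.09,0,-0.002,-0],[1.827,2.877,-1.635,0,-0.003,-0],[2.436,3.837,-2.18,0,-0.003,-0],[3.045,4.796,-2.725,0,-0.004,-0]]]
max step mm,deg 50.43024489331775
[[[-0.041,-0.123,0.063,-0.04,0.04,0.126],[-0.056,-0.265,0.141,-0.08,0.08,0.253],[-0.043,-0.422,0.232,-0.12,0.12,0.379],[0.001,-0.589,0.336,-0.159,0.159,0.506],[0.076,-0.763,0.451,-0.199,0.199,0.632],[0.185,-0.938,0.578,-0.239,0.239,0.759],[0.326,-1.11,0.714,-0.279,0.279,0.885],[0.501,-1.275,0.859,-0.319,0.319,1.012],[0.707,-1.428,1.009,-0.359,0.359,1.138],[0.944,-1.564,1.164,-0.399,0.399,1.264],[1.209,-1.681,1.322,-0.439,0.439,1.391],[1.5,-1.774,1.481,-0.478,0.478,1.517]]]
max step mm,deg 13.775979094060789
```

{"api": "move_arm", "payload": {
  "commands": [
    [[0.61,0.96,-0.55,0,0,0],[1.22,1.92,-1.09,0,0,0],[1.83,2.88,-1.64,0,0,0],[2.44,3.84,-2.18,0,0,0],[3.05,4.8,-2.73,0,-0.004,0]]
  ]
}}

```text
time: 12.25
position: [0.6319, 0.04, 0.5377]
tool_rot: [0.092, 0.996, -0.0, 0.0]
ft_force: [0.3, 1.1, -0.4]
grip_width: 0.0154
grip_force: 55.0
```

{"api": "move_arm", "payload": {
  "commands": [
    [[-0.04,-0.12,0.06,-0.04,0.04,0.126],[-0.06,-0.27,0.14,-0.08,0.08,0.253],[-0.04,-0.42,0.23,-0.12,0.12,0.379],[0,-0.59,0.34,-0.16,0.16,0.506],[0.08,-0.76,0.45,-0.2,0.2,0.632],[0.19,-0.94,0.58,-0.24,0.24,0.759],[0.33,-1.11,0.71,-0.28,0.28,0.885],[0.5,-1.28,0.86,-0.32,0.32,1.012],[0.71,-1.43,1.01,-0.36,0.36,1.138],[0.94,-1.56,1.16,-0.4,0.4,1.264],[1.21,-1.68,1.32,-0.44,0.44,1.391],[1.5,-1.77,1.48,-0.478,0.478,1.517]]
  ]
}}

```text
time: 13.75
position: [0.5605, -0.0202, 0.4777]
tool_rot: [0.734, 0.609, 0.231, -0.192]
ft_force: [0.4, 0.4, -1.1]
grip_width: 0.0154
grip_force: 55.0
```

Run:
```python
from rig import *
from h import *
s=get_obs();show(s);g,R=gp(s);print((T.T@-R.as_matrix()[:,0]).round(3))
rows(s,[(tb(0,0,230),IN,5),(tb(0,0,230),IN,2)])
```

```text
t 13.75 g [0.5794 0.0801 0.3319] blade(tube) [ -0.6 -19.2 379.6] collar [ -1.1 -19.2 204.6] tip [ -1.4 -19.3  94.6] F [ 0.4  0.4 -1.1] w 0.0154 q [-0.36  0.38  1.55  0.61  1.38 -0.35]
[-0.003 -0.    -1.   ]
[[[-0.298,0.007,0.096,0,0,-0.001],[-0.597,0.013,0.192,0.001,0,-0.001],[-0.895,0.02,0.288,0.001,0,-0.002],[-1.194,0.026,0.384,0.002,0,-0.002],[-1.492,0.033,0.48,0.002,0,-0.003],[-1.492,0.033,0.48,0.002,0,-0.003],[-1.492,0.033,0.48,0.002,0,-0.003]]]
max step mm,deg 12.563630048676217
```

{"api": "move_arm", "payload": {
  "commands": [
    [[-0.3,0.01,0.1,0,0,0],[-0.6,0.01,0.19,0,0,0],[-0.9,0.02,0.29,0,0,0],[-1.19,0.03,0.38,0,0,0],[-1.49,0.03,0.48,0.002,0,-0.003],[-1.49,0.03,0.48,0.002,0,-0.003],[-1.49,0.03,0.48,0.002,0,-0.003]]
  ]
}}

```text
time: 14.62
position: [0.5557, -0.0574, 0.4287]
tool_rot: [0.732, 0.612, 0.232, -0.191]
ft_force: [0.2, -0.1, -2.8]
grip_width: 0.0152
grip_force: 55.0
```

Run:
```python
from rig import *
from h import *
s=get_obs();show(s);g,R=gp(s)
c=camera("side");t=camera("top");np.savez('pics/s3.npz',**c);np.savez('pics/t3.npz',**t)
for n,k in(("s",c),("t",t)):
    Q=gpts(k,g,R)
    for lo,hi in((-92,-55),(20,48),(52,75),(75,87),(90,115),(115,140),(140,165),(165,190),(180,205)):
        m=(Q[...,0]>lo)&(Q[...,0]<hi)&(abs(Q[...,1])<14)&(abs(Q[...,2])<20);q=Q[m]
        if len(q)>3:print(n,lo,hi,len(q),np.median(q,0).round(1),q.min(0).round(0),q.max(0).round(0))
    # tube cylinder points in tube frame
    q=(cloud(k)-M)@T*1000
    for lo in(-90,-70,-50,-30,-14,-4):
        m=(q[...,2]>lo)&(q[...,2]<lo+(20 if lo<-14 else 10))&(abs(q[...,0])<20)&(abs(q[...,1])<20);p=q[m]
        if len(p)>3:print(n,"tube",lo,len(p),p.min(0).round(1),p.max(0).round(1),np.median(p,0).round(1))
pm=proj(c,[tb(0,0,0),tb(0,0,35),tb(15,0,0),tb(-15,0,0),tb(0,15,0),tb(0,-15,0)]);print(pm.round(1).tolist())
a=c["pixels"][100:175,290:400];cv2.imwrite('pics/i1.png',cv2.resize(a,(770,525),interpolation=2))
```

```text
t 14.625 g [0.5745 0.043  0.2828] blade(tube) [  0.7  -0.5 320.9] collar [  1.5  -0.5 145.9] tip [ 2.  -0.6 35.9] F [ 0.2 -0.1 -2.8] w 0.0152 q [-0.43  0.43  1.6   0.61  1.32 -0.47]
s -92 -55 41 [-60.9  -1.9   1.6] [-91.  -8.  -8.] [-55.   3.  10.]
s 20 48 7 [37.1 -7.4 -5.1] [24. -9. -8.] [43. -7.  5.]
s 52 75 50 [71.7 -5.6 -0.6] [ 55. -13. -13.] [75.  8. 13.]
s 75 87 5 [ 76.4 -11.1  -2.5] [ 75. -13. -11.] [82.  3. 10.]
s 115 140 6 [127.6  -3.7  -0.3] [122.  -5.  -5.] [139.   0.   3.]
s 140 165 10 [151.   -2.7  -0.8] [142.  -5.  -4.] [163.   0.   4.]
s tube -50 7 [ -3.9  -8.6 -49.6] [  6.5   9.7 -30. ] [  5.6  -0.8 -39.9]
s tube -30 18 [ -9.9  -5.7 -29.6] [  8.6   8.3 -10.2] [  5.7   1.7 -15.4]
s tube -14 19 [-12.3  -6.9 -13.7] [11.2  9.4 -4. ] [ 5.7  1.3 -8.6]
s tube -4 47 [-19.2 -12.1  -3.3] [12.5 14.5  5.7] [-2.2  1.9  1.5]
t -92 -55 34 [-73.4  -0.9   8.1] [-91.  -2.  -5.] [-55.   1.  10.]
t 20 48 22 [27.3  1.9 11.7] [23. -4.  9.] [32.  8. 14.]
[[343.6, 153.1], [340.5, 152.6], [338.9, 152.1], [348.5, 154.1], [342.6, 158.1], [344.7, 148.1]]
```

View pics/i1.png

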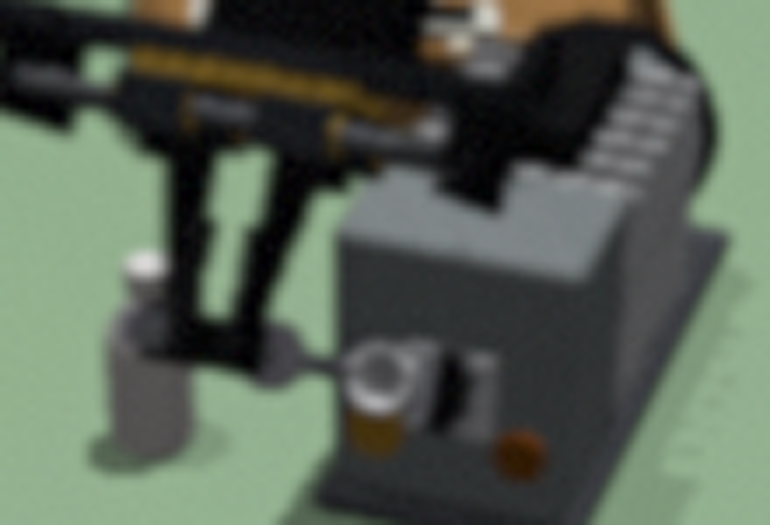

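The side crop shows the mouth ring centred at about (380,376), which is full-image (344.3,153.7). The rod tip at about (345,367) is pointing into it. I'll make a small lateral correction and go in, watching the forces.

Run:
```python
from rig import *
from h import *
s=get_obs();show(s)
rows(s,[(tb(-1,1.5,222),IN,2),(tb(-1,1.5,172),IN,6),(tb(-1,1.5,172),IN,1)])
```

```text
t 14.725 g [0.5745 0.0431 0.2831] blade(tube) [  0.6  -0.6 321.1] collar [  1.6  -0.7 146.1] tip [ 2.2 -0.7 36.1] F [ 0.4  1.  -2.1] w 0.0154 q [-0.43  0.43  1.6   0.61  1.32 -0.47]
[[[-0.115,-0.024,0.027,0.001,0,0.003],[-0.23,-0.048,0.054,0.001,0.001,0.005],[-0.439,-0.049,0.054,0.001,0.001,0.005],[-0.647,-0.05,0.054,0.001,0.001,0.005],[-0.855,-0.051,0.054,0.001,0.001,0.005],[-1.064,-0.053,0.054,0.001,0.001,0.005],[-1.272,-0.054,0.054,0.001,0.001,0.005],[-1.48,-0.055,0.054,0.001,0.001,0.005],[-1.48,-0.055,0.054,0.001,0.001,0.005]]]
max step mm,deg 8.360382766357056
```

{"api": "move_arm", "payload": {
  "commands": [
    [[-0.12,-0.02,0.03,0,0,0.003],[-0.23,-0.05,0.05,0,0,0.005],[-0.44,-0.05,0.05,0,0,0.005],[-0.65,-0.05,0.05,0,0,0.005],[-0.86,-0.05,0.05,0,0,0.005],[-1.06,-0.05,0.05,0,0,0.005],[-1.27,-0.05,0.05,0,0,0.005],[-1.48,-0.055,0.05,0,0,0.005],[-1.48,-0.055,0.05,0,0,0.005]]
  ]
}}

```text
time: 15.85
position: [0.545, -0.1041, 0.3925]
tool_rot: [0.734, 0.609, 0.231, -0.192]
ft_force: [-0.2, 0.3, -1.7]
grip_width: 0.0156
grip_force: 55.0
```

Run:
```python
from rig import *
from h import *
s=get_obs();show(s);print("F tube",T.T@s["ft_force"],"M",s["moment"])
rows(s,[(tb(-1,1.5,132),IN,6),(tb(-1,1.5,132),IN,1)])
```

```text
t 15.85 g [ 0.5637 -0.0038  0.2467] blade(tube) [ -0.9   1.6 260.8] collar [-1.1  1.6 85.8] tip [ -1.3   1.6 -24.2] F [-0.2  0.3 -1.7] w 0.0156 q [-0.52  0.48  1.63  0.6   1.3  -0.58]
F tube [-0.24042175  1.48481058 -0.76670131] M [-0.49427926  0.01315924 -0.0095475 ]
[[[-0.162,0.001,-0,0,0,-0],[-0.324,0.001,-0.001,0,0,-0.001],[-0.486,0.002,-0.001,0,0,-0.001],[-0.648,0.003,-0.002,0,0,-0.001],[-0.81,0.003,-0.002,0,0,-0.001],[-0.972,0.004,-0.003,0.001,0,-0.002],[-0.972,0.004,-0.003,0.001,0,-0.002]]]
max step mm,deg 6.4802469088762376
```

{"api": "move_arm", "payload": {
  "commands": [
    [[-0.16,0,0,0,0,0],[-0.32,0,0,0,0,0],[-0.49,0,0,0,0,0],[-0.65,0,0,0,0,0],[-0.81,0,0,0,0,0],[-0.97,0,0,0,0,0],[-0.97,0,0,0,0,0]]
  ]
}}

```text
time: 16.73
position: [0.5392, -0.1353, 0.3704]
tool_rot: [0.734, 0.609, 0.231, -0.192]
ft_force: [-0.1, -0.1, -1.1]
grip_width: 0.0157
grip_force: 55.0
```

Run:
```python
from rig import *
from h import *
s=get_obs();show(s);print("F tube",T.T@s["ft_force"],"M",s["moment"])
rows(s,[(tb(-1,1.5,97),IN,6),(tb(-1,1.5,97),IN,1)])
```

```text
t 16.725 g [ 0.5579 -0.035   0.2245] blade(tube) [ -0.9   1.6 222.2] collar [-1.1  1.6 47.2] tip [ -1.3   1.5 -62.8] F [-0.1 -0.1 -1.1] w 0.0157 q [-0.57  0.52  1.64  0.59  1.29 -0.64]
F tube [-0.11407135  0.86791363 -0.71387495] M [-0.48930376  0.02088008  0.00905536]
[[[-0.147,0.001,-0,0,0,-0],[-0.294,0.001,-0.001,0,0,-0],[-0.44,0.002,-0.001,0,0,-0.001],[-0.587,0.003,-0.001,0,0,-0.001],[-0.734,0.004,-0.002,0,0,-0.001],[-0.881,0.004,-0.002,0.001,0,-0.001],[-0.881,0.004,-0.002,0.001,0,-0.001]]]
max step mm,deg 5.880272102547638
```

{"api": "move_arm", "payload": {
  "commands": [
    [[-0.15,0,0,0,0,0],[-0.29,0,0,0,0,0],[-0.44,0,0,0,0,0],[-0.59,0,0,0,0,0],[-0.73,0,0,0,0,0],[-0.88,0,0,0,0,0],[-0.88,0,0,0,0,0]]
  ]
}}

```text
time: 17.6
position: [0.5339, -0.1636, 0.3502]
tool_rot: [0.734, 0.609, 0.231, -0.192]
ft_force: [0.3, -0.0, -2.2]
grip_width: 0.0156
grip_force: 55.0
```

{"api": "move_arm", "payload": {
  "commands": [
    [[-0.05,0,0,0,0,0],[-0.1,0,0,0,0,0],[-0.15,0,0,0,0,0],[-0.15,0,0,0,0,0]]
  ]
}}

```text
time: 18.1
position: [0.5331, -0.1681, 0.347]
tool_rot: [0.734, 0.61, 0.231, -0.192]
ft_force: [-0.2, -0.2, -1.4]
grip_width: 0.0153
grip_force: 55.0
```

Run:
```python
from rig import *
from h import *
s=get_obs();show(s);print("F tube",T.T@s["ft_force"],"M",s["moment"])
```

```text
t 18.1 g [ 0.5518 -0.0678  0.2012] blade(tube) [ -1.    1.6 181.4] collar [-1.1  1.5  6.4] tip [  -1.1    1.4 -103.6] F [-0.2 -0.2 -1.4] w 0.0153 q [-0.62  0.56  1.64  0.57  1.28 -0.71]
F tube [-0.13762743  1.05431455 -0.98516439] M [-0.54911407  0.02277055  0.01553456]
```

Still free, so I'll creep 1.6 mm per row in short calls until the force rises.

{"api": "move_arm", "payload": {
  "commands": [
    [[-0.04,0,0,0,0,0],[-0.08,0,0,0,0,0],[-0.1,0,0,0,0,0],[-0.1,0,0,0,0,0]]
  ]
}}

```text
time: 18.6
position: [0.5325, -0.1713, 0.3448]
tool_rot: [0.734, 0.61, 0.231, -0.192]
ft_force: [0.6, 0.1, -2.3]
grip_width: 0.0155
grip_force: 55.0
```

{"api": "move_arm", "payload": {
  "commands": [
    [[-0.03,0,0,0,0,0],[-0.05,0,0,0,0,0],[-0.05,0,0,0,0,0]]
  ]
}}

```text
time: 18.98
position: [0.5322, -0.1729, 0.3436]
tool_rot: [0.733, 0.61, 0.231, -0.192]
ft_force: [-0.7, 0.6, -0.8]
grip_width: 0.0154
grip_force: 55.0
```

{"api": "move_arm", "payload": {
  "commands": [
    [[-0.03,0,0,0,0,0],[-0.05,0,0,0,0,0],[-0.05,0,0,0,0,0]]
  ]
}}

```text
time: 19.35
position: [0.5319, -0.1745, 0.3425]
tool_rot: [0.733, 0.61, 0.231, -0.192]
ft_force: [0.9, 0.4, -1.5]
grip_width: 0.0156
grip_force: 55.0
```

{"api": "move_arm", "payload": {
  "commands": [
    [[-0.03,0,0,0,0,0],[-0.05,0,0,0,0,0],[-0.05,0,0,0,0,0]]
  ]
}}

```text
time: 19.73
position: [0.5316, -0.1761, 0.3413]
tool_rot: [0.733, 0.61, 0.231, -0.192]
ft_force: [0.3, -0.7, -2.6]
grip_width: 0.0157
grip_force: 55.0
```

{"api": "move_arm", "payload": {
  "commands": [
    [[-0.02,0,0,0,0,0],[-0.04,0,0,0,0,0],[-0.04,0,0,0,0,0]]
  ]
}}

```text
time: 20.1
position: [0.5314, -0.1766, 0.3409]
tool_rot: [0.733, 0.609, 0.232, -0.193]
ft_force: [2.0, 4.5, 2.4]
grip_width: 0.0159
grip_force: 55.0
```

Run:
```python
from rig import *
from h import *
s=get_obs();show(s);print("F tube",T.T@s["ft_force"],"M",s["moment"])
c=camera("side");a=c["pixels"][110:175,300:385];cv2.imwrite('pics/i2.png',cv2.resize(a,(765,585),interpolation=2))
g,R=gp(s);print(proj(c,[g+R.apply([-.085,0,0]),g+R.apply([-.077,0,0]),tb(0,0,0)]))
P=cloud(c);q=(P-M)@T*1000
m=(abs(q[...,0])<25)&(abs(q[...,1])<22)&(q[...,2]>-25)&(q[...,2]<30)
for v,u in np.argwhere(m)[::3]: print(u,v,q[v,u].round(0).astype(int).tolist(),c["pixels"][v,u].tolist(),end="; ")
```

```text
t 20.1 g [ 0.5502 -0.0759  0.1953] blade(tube) [ -1.1   1.4 171.3] collar [-1.1  1.8 -3.7] tip [  -1.2    2.  -113.7] F [2.  4.5 2.4] w 0.0159 q [-0.64  0.57  1.64  0.57  1.28 -0.72]
F tube [1.15561638 0.81637563 5.27384983] M [ 0.52262779 -0.24823483 -0.03284902]
[[344.21583398 153.82664172]
 [343.51177448 153.70315649]
 [343.64831595 153.10952195]]
344 149 [1, -12, 2] [40, 38, 38]; 346 150 [-7, -10, 5] [76, 72, 70]; 345 151 [-6, -7, 10] [72, 68, 67]; 350 151 [-20, -10, 7] [72, 70, 69]; 345 152 [-6, -4, 10] [70, 66, 67]; 348 152 [-7, -6, -22] [76, 74, 73]; 351 152 [-24, -8, 11] [53, 51, 50]; 346 153 [-10, -2, 12] [74, 70, 69]; 349 153 [-16, -3, -1] [62, 58, 59]; 344 154 [-6, 2, 16] [56, 51, 52]; 347 154 [-13, 1, 11] [75, 70, 71]; 351 154 [-24, -2, 8] [48, 45, 44]; 345 155 [-8, 5, 9] [71, 66, 66]; 348 155 [-9, 3, -20] [66, 63, 63]; 343 156 [-2, 9, 6] [55, 50, 51]; 346 156 [-13, 7, 15] [73, 69, 69]; 349 156 [-19, 5, 6] [58, 56, 54]; 341 157 [2, 13, 13] [43, 48, 52]; 344 157 [-6, 11, 10] [71, 67, 68]; 347 157 [-7, 10, -20] [66, 63, 63]; 350 157 [-23, 7, 5] [51, 50, 48]; 344 158 [-7, 14, 10] [58, 62, 67]; 349 158 [-20, 11, 4] [60, 56, 54]; 350 159 [-25, 13, 9] [47, 45, 45];
```

View pics/i2.png

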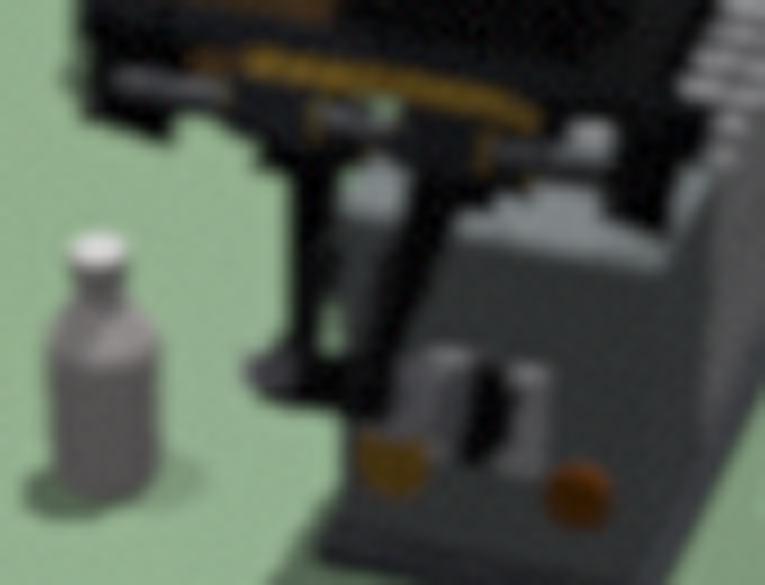

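Axial force rose by about 6 N with almost no lateral load. The crop shows the collar sitting right at the mouth, at about (400,400). I'll nudge slightly to confirm the stop and hold there.

{"api": "move_arm", "payload": {
  "commands": [
    [[-0.02,0,0,0,0,0],[-0.02,0,0,0,0,0],[-0.02,0,0,0,0,0],[-0.02,0,0,0,0,0]]
  ]
}}

```text
time: 20.65
position: [0.5314, -0.1768, 0.3407]
tool_rot: [0.733, 0.609, 0.233, -0.193]
ft_force: [2.1, 6.5, 3.7]
grip_width: 0.0156
grip_force: 55.0
```

Run:
```python
from rig import *
from h import *
s=get_obs();show(s);print("F tube",T.T@s["ft_force"],"M",s["moment"])
g,R=gp(s);print((T.T@-R.as_matrix()[:,0]).round(3))
rows(s,[(tb(-1,1.5,232),IN,12)])
```

```text
t 20.65 g [ 0.5502 -0.0759  0.1953] blade(tube) [ -1.1   1.3 171.3] collar [-1.1  1.9 -3.7] tip [  -1.1    2.3 -113.7] F [2.1 6.5 3.7] w 0.0156 q [-0.64  0.57  1.64  0.57  1.28 -0.72]
F tube [0.89687874 0.89334564 7.70189384] M [ 0.84734498 -0.30375267 -0.03530087]
[ 0.     0.004 -1.   ]
[[[0.315,0,0.001,0,-0,0],[0.631,0.001,0.002,0,-0.001,0],[0.946,0.001,0.003,0,-0.001,0],[1.261,0.002,0.004,0,-0.001,0],[1.577,0.002,0.005,0,-0.002,0],[1.892,0.003,0.006,0,-0.002,0],[2.208,0.003,0.006,0,-0.002,0],[2.523,0.004,0.007,0,-0.002,0],[2.838,0.004,0.008,0,-0.003,0],[3.154,0.004,0.009,0,-0.003,0],[3.469,0.005,0.01,0,-0.003,0],[3.784,0.005,0.011,0,-0.004,0]]]
max step mm,deg 12.640126581644664
```

{"api": "move_arm", "payload": {
  "commands": [
    [[0.2,0,0,0,0,0],[0.5,0,0,0,0,0],[0.83,0,0,0,0,0],[1.16,0,0,0,0,0],[1.5,0,0,0,0,0],[1.83,0,0,0,0,0],[2.17,0,0,0,0,0],[2.5,0,0.01,0,0,0],[2.84,0,0.01,0,0,0],[3.2,0,0.01,0,0,0],[3.6,0,0.01,0,0,0],[4.1,0,0.01,0,0,0]]
  ]
}}

```text
time: 22.15
position: [0.5559, -0.0449, 0.4342]
tool_rot: [0.734, 0.61, 0.231, -0.192]
ft_force: [-0.1, 1.2, -1.5]
grip_width: 0.0156
grip_force: 55.0
```

Run:
```python
from rig import *
from h import *
s=get_obs();show(s)
C=np.array([.6013,.0424,0])
# level, gauge yaw candidates: tip over card
for yaw in(-90,-58.6):
    y=np.radians(yaw);G=C+[0,0,.105]-.195*np.array([np.cos(y),np.sin(y),0]);print(yaw,G)
rows(s,[(tb(0,0,300),IN,3)])
Q=lev(-75);y=np.radians(-75);d=np.array([np.cos(y),np.sin(y),0]);G=C+[0,0,.105]-.193*d
s2=dict(s);s2["position"]=tb(0,0,300)-IN.apply([0,0,L]);s2["tool_rot"]=IN.as_quat()
rows(s2,[(G+[0,0,.13],Q,6),(G,Q,5)])
```

```text
t 22.15 g [0.5746 0.0554 0.2883] blade(tube) [ -1.    2.1 334.1] collar [ -1.1   2.  159.1] tip [-1.2  2.  49.1] F [-0.1  1.2 -1.5] w 0.0156 q [-0.41  0.42  1.6   0.61  1.32 -0.44]
-90 [0.6013 0.2374 0.105 ]
-58.6 [0.49970312 0.20884241 0.105     ]
[[[0.466,0.009,-0.017,0,0,-0],[0.931,0.018,-0.034,0,0,-0.001],[1.397,0.028,-0.051,0,0,-0.001]]]
max step mm,deg 18.656687808933288
[[[0.655,-0.147,0.611,0.023,-0.1,-0.072],[1.31,-0.327,1.269,0.045,-0.2,-0.144],[1.958,-0.541,1.972,0.068,-0.3,-0.216],[2.593,-0.79,2.719,0.091,-0.4,-0.287],[3.207,-1.072,3.506,0.113,-0.501,-0.359],[3.794,-1.388,4.332,0.136,-0.601,-0.431],[3.421,-1.388,4.864,0.136,-0.601,-0.431],[3.049,-1.388,5.397,0.136,-0.601,-0.431],[2.676,-1.388,5.929,0.136,-0.601,-0.431],[2.303,-1.388,6.462,0.136,-0.601,-0.431],[1.93,-1.388,6.994,0.136,-0.601,-0.431]]]
max step mm,deg 42.45846911983521
```

{"api": "move_arm", "payload": {
  "commands": [
    [[0.47,0.01,-0.02,0,0,0],[0.93,0.02,-0.03,0,0,0],[1.4,0.03,-0.05,0,0,0],[1.4,0.03,-0.05,0,0,0]]
  ]
}}

```text
time: 22.65
position: [0.5654, -0.0007, 0.4686]
tool_rot: [0.733, 0.611, 0.232, -0.191]
ft_force: [0.1, 0.2, -2.2]
grip_width: 0.0156
grip_force: 55.0
```

{"api": "move_arm", "payload": {
  "commands": [
    [[0.66,-0.15,0.61,0.023,-0.1,-0.072],[1.31,-0.33,1.27,0.045,-0.2,-0.144],[1.96,-0.54,1.97,0.068,-0.3,-0.216],[2.59,-0.79,2.72,0.091,-0.4,-0.287],[3.21,-1.07,3.51,0.113,-0.5,-0.359],[3.79,-1.39,4.33,0.136,-0.601,-0.431],[3.42,-1.39,4.86,0.136,-0.601,-0.431],[3.05,-1.39,5.4,0.136,-0.601,-0.431],[2.68,-1.39,5.93,0.136,-0.601,-0.431],[2.3,-1.39,6.46,0.136,-0.601,-0.431],[1.93,-1.39,6.99,0.136,-0.601,-0.431],[1.93,-1.39,6.99,0.136,-0.601,-0.431]]
  ]
}}

```text
time: 24.15
position: [0.5506, 0.2274, 0.2801]
tool_rot: [0.609, 0.793, -0.003, -0.002]
ft_force: [0.6, 0.2, -1.8]
grip_width: 0.0156
grip_force: 55.0
```

{"api": "move_arm", "payload": {
  "commands": [
    [[0,0,0,0,0,0],[0,0,0,0,0,0],[0,0,0,0,0,0],[0,0,0,0,0,0],[0,0,0,0,0,0],[0,0,0,0,0,0]]
  ]
}}

```text
time: 24.9
position: [0.5514, 0.228, 0.2826]
tool_rot: [0.609, 0.793, -0.0, 0.0]
ft_force: [1.2, -0.0, -1.9]
grip_width: 0.0156
grip_force: 55.0
```

Run:
```python
from rig import *
from h import *
s=get_obs();show(s);g,R=gp(s);print("tip",g+R.apply([-.195,0,0]),R.as_matrix()[:,0])
for n in("side","top"):
    k=camera(n);Q=gpts(k,g,R)
    for lo,hi in((-92,-55),(52,75),(90,140),(140,190),(180,205)):
        m=(Q[...,0]>lo)&(Q[...,0]<hi)&(abs(Q[...,1])<14)&(abs(Q[...,2])<20);q=Q[m]
        if len(q)>3:print(n,lo,hi,len(q),np.median(q,0).round(1),q.max(0).round(0))
    q=(cloud(k)-M)@T*1000  # cover
    m=(k["pixels"].max(2)<60)&(q[...,0]>-60)&(q[...,0]<35)&(abs(q[...,1])<18)&(q[...,2]>0)&(q[...,2]<60)
    print(n,"cover pts",m.sum(),q[m].mean(0).round(0) if m.any() else "",q[m].min(0).round(0) if m.any() else "",q[m].max(0).round(0) if m.any() else "")
```

```text
t 24.9 g [0.5515 0.2279 0.1046] blade(tube) [-93.9 294.1 340.6] collar [-18.7 203.3 211.3] tip [ 28.6 146.2 130. ] F [ 1.2 -0.  -1.9] w 0.0156 q [ 0.21  0.65  1.61 -0.    0.88 -0.06]
tip [0.60182702 0.03947218 0.10477263] [-2.58234667e-01  9.66081756e-01 -9.47647082e-04]
side -92 -55 39 [-57.5   0.9   8.4] [-55.   8.  15.]
side 52 75 21 [60.4  1.7  3.7] [73. 11.  8.]
side cover pts 19 [-42.  11.  36.] [-50.   1.  14.] [-27.  18.  52.]
top 52 75 40 [63.9 -1.   5.7] [75.  5. 17.]
top 90 140 67 [115.8  -0.9   4.1] [139.   4.  10.]
top 140 190 69 [163.6  -0.6   3.5] [190.   4.   8.]
top 180 205 14 [ 1.85e+02 -1.00e-01  1.00e+00] [190.   4.   6.]
top cover pts 93 [-35.  -3.  24.] [-50. -18.   0.] [-17.  15.  49.]
```

```bash
python3 -c "
from rig import *
print(hand_in())"
```

```text
the job is handed in; nothing more can be done
None
```

I handed in the job at about 25 s, with no verdict returned. The blade levered the cover open, to about 2 rad by the cameras. The rod went in until its collar met a firm stop of about 8 N and was drawn right out. The gauge is held still and level in the gripper, its tip over the card about 10 cm up, and I saw no sign of touching the bottle, spool or screwdriver.

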